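Reunite the mixed-up sandal pairs

TASK

The children's sandal blanks got mixed up: each colour-coded tray holds one blank of its own colour and one stray of another. Put every stray into the free half of the tray of its own colour, flat in its half beside its mate with toes pointing the same way, so that the pairs are ready for fitting the thongs; the empty teal tray is there for setting one aside. Set the blanks down without dropping them, and leave the mates where they lie.

Things in the scene. Friction and masses are not known exactly. Their poses are not given: they have to be found in the camera images.
- stray_natural_center (a point): To be moved: the natural pale wood blank lying in a tray of another colour. Child's sandal blank without thong, 140 x 56 x 42 high: a board 16 thick (26 to 42 above its foot) on two cross teeth, 0.09 kg. Grasp the board across its 56 width. x: lengthwise to the toe (one thong hole; the heel half has two side by side), z up. Point: centre, 21 above its foot.
- stray_black_center (a point): To be moved: the black lacquered blank lying in a tray of another colour. Child's sandal blank without thong, 140 x 56 x 42 high: a board 16 thick (26 to 42 above its foot) on two cross teeth, 0.09 kg. Grasp the board across its 56 width. x: lengthwise to the toe (one thong hole; the heel half has two side by side), z up. Point: centre, 21 above its foot.
- stray_red_center (a point): To be moved: the red lacquered blank lying in a tray of another colour. Child's sandal blank without thong, 140 x 56 x 42 high: a board 16 thick (26 to 42 above its foot) on two cross teeth, 0.09 kg. Grasp the board across its 56 width. x: lengthwise to the toe (one thong hole; the heel half has two side by side), z up. Point: centre, 21 above its foot.
- mate_natural_center (a point): The natural pale wood blank that already lies in the tray of its own colour; it stays there, in either half. Same shape, size, axes and point as the natural pale wood stray.
- mate_black_center (a point): The black lacquered blank that already lies in the tray of its own colour; it stays there, in either half. Same shape, size, axes and point as the black lacquered stray.
- mate_red_center (a point): The red lacquered blank that already lies in the tray of its own colour; it stays there, in either half. Same shape, size, axes and point as the red lacquered stray.
- tray_natural: Fixed tray with pale wood rim, bar and tab, for the natural pale wood pair. 172 (x) x 180 (y), rim 5 thick, 14 high; grey floor, top 6 above the bench. A bar along x, 8 wide, 12 high, parts it into halves of 162 x 81 inside, centres at y = +44.5 and -44.5, one blank along x in each, toe to +x. Origin: centre of underside, on the bench; x to the far end (opposite the tab), y left.
- tray_black: Fixed tray with black rim, bar and tab, for the black lacquered pair. 172 (x) x 180 (y), rim 5 thick, 14 high; grey floor, top 6 above the bench. A bar along x, 8 wide, 12 high, parts it into halves of 162 x 81 inside, centres at y = +44.5 and -44.5, one blank along x in each, toe to +x. Origin: centre of underside, on the bench; x to the far end (opposite the tab), y left.
- tray_red: Fixed tray with red rim, bar and tab, for the red lacquered pair. 172 (x) x 180 (y), rim 5 thick, 14 high; grey floor, top 6 above the bench. A bar along x, 8 wide, 12 high, parts it into halves of 162 x 81 inside, centres at y = +44.5 and -44.5, one blank along x in each, toe to +x. Origin: centre of underside, on the bench; x to the far end (opposite the tab), y left.
- spare_tray: Fixed empty teal plastic tray, 172 (x) x 110 (y) outside, wall 4, 16 high, inner floor 5 above the bench; room for one blank lying along x. Origin: centre of its underside; x towards its far end, z up.
There are look-alikes about, which are no part of the job. What is shaped like the part that bears stray_red_center but pink or purple is not meant.

How it is judged:
At the end, for the whole second after the job is handed in: Each stray lies flat (tilt under 0.06 rad) on the floor of its own colour's tray, beside its mate, centre within 13 mm of its half's centre both ways, within 0.2 rad of the tray's direction, toe to the far end; all released and at rest (x of stray_natural_center in the frame of tray_natural between -0.013 and 0.013 m and ((y of stray_natural_center in the frame of tray_natural between 0.0315 and 0.0575 m and y of tray_natural in the frame of stray_natural_center below 0 m) or (y of stray_natural_center in the frame of tray_natural between -0.0575 and -0.0315 m and y of tray_natural in the frame of stray_natural_center above 0 m)) and z of stray_natural_center in the frame of tray_natural between 0.024 and 0.03 m and angle between each of stray_natural_center, stray_black_center, stray_red_center's own z axis and vertical below 0.06 rad and angle between the x axis of stray_natural_center and the x axis of tray_natural, either way round below 0.2 rad and linear speed of each of stray_natural, stray_black, stray_red below 0.01 m/s and contact force between each of stray_natural, stray_black, stray_red and the arm below 0.05 N and contact force between each of stray_natural, stray_black, stray_red and the fingers below 0.05 N and x of stray_black_center in the frame of tray_black between -0.013 and 0.013 m and ((y of stray_black_center in the frame of tray_black between 0.0315 and 0.0575 m and y of tray_black in the frame of stray_black_center below 0 m) or (y of stray_black_center in the frame of tray_black between -0.0575 and -0.0315 m and y of tray_black in the frame of stray_black_center above 0 m)) and z of stray_black_center in the frame of tray_black between 0.024 and 0.03 m and angle between the x axis of stray_black_center and the x axis of tray_black, either way round below 0.2 rad and x of stray_red_center in the frame of tray_red between -0.013 and 0.013 m and ((y of stray_red_center in the frame of tray_red between 0.0315 and 0.0575 m and y of tray_red in the frame of stray_red_center below 0 m) or (y of stray_red_center in the frame of tray_red between -0.0575 and -0.0315 m and y of tray_red in the frame of stray_red_center above 0 m)) and z of stray_red_center in the frame of tray_red between 0.024 and 0.03 m and angle between the x axis of stray_red_center and the x axis of tray_red, either way round below 0.2 rad); the robot touches nothing.
It fails at once if a mate is shifted from its place by more than 12 mm (distance of any of mate_natural_center, mate_black_center, mate_red_center from where it was at the start of the episode above 0.012 m).
It fails at once if a stray is dropped or thrown (in free flight at over 0.7 m/s, a fall of some 25 mm) ((linear speed of stray_natural above 0.7 m/s and contact force between stray_natural and anything else below 0.02 N) or (linear speed of stray_black above 0.7 m/s and contact force between stray_black and anything else below 0.02 N) or (linear speed of stray_red above 0.7 m/s and contact force between stray_red and anything else below 0.02 N)).
It also fails if it takes over 93 s, if anything falls off the work surface, if the arm or the gripper's body presses on something with over 40 N, if the wrist force passes 120 N, or if a joint passes its speed limit or range.

ROBOT

A 7-joint arm with a two-finger parallel gripper is mounted at the origin on the work surface. World frame = base frame: x ahead of the robot, y to its left, z up, the work surface at z = 0. Lengths are in m, angles in rad, forces in N, time in s.
With the tool pointing down it reaches from about 0.35 to 0.9 m from the base axis. Payload 8.1 kg.
Tool frame: the origin (TCP) lies at the very end of the fingers, on their centre line; the grasp point (between the pads) lies 19 mm behind it; x points along the fingers, y is the direction in which the jaws open and shut, and the axes are right-handed (so a half turn about x gives the same grasp; the last joint's range is limited). The gripper opens to 92 mm and grips with 3 to 60 N. Pads are 19 mm wide; open, the fingers measure 130 mm over their backs; the gripper's body (75 mm by 190 mm) begins 47 mm behind the grasp point.
Start: joints at [-1.257, 0.434, 0.025, 1.573, -0.012, 1.134, -0.075], TCP at [0.253, 0.571, 0.227] pointing down, gripper open.
Joint ranges: [-2.62, 2.62], [-0.44, 2.09], [-1.27, 1.32], [0.08, 2.57], [-1.32, 4.46], [0.12, 2], [-2.74, 2.74]. Speed limits (rad/s): [2.22, 2.22, 3.01, 3.01, 3.14, 3.14, 3.14].

INTERFACE

Orientations are given as a rotation vector (axis times angle).
In Python, from cell import arm gives the robot as it stands.
- The arm moves only by the tool servo_tool, never from a script. Its argument "plan" is a list of rows, each a list of 2 entries, a list of its own where there are three numbers: the shift along the world's x, y, z in cm, then the turn, a rotation vector about the world's x, y, z in degrees. A call has 1 to 12 rows; each row is the pose to reach, as a shift and turn from the pose measured when the call began; what a row does not reach only later rows make up. A row lasts 1/10 s, in which the tool goes at most 50 mm and 8.59 degrees, less where a joint would pass 70% of its speed; a pose out of reach is approached as far as the arm can. A call with a gripper value outside its range is refused whole. "grip" is the opening, from 0 (shut) to 1 (fully open), set as the call begins (left out, the last holds). The fingers move at their own pace and stop on an object; "squeeze" is the grip in N (left out, the last holds). Time passes only in rows, so rows that repeat a pose let the fingers close. It gives the time, the measured TCP pose, the force and the opening at its end, in the units of the state.
- arm.observe(): the state, without advancing time (a new reading comes with each control period).
- arm.get_image(name): name is "scene" or "top"; returns a dict with "frame" (400x640x3 uint8, blue, green, red), "fx", "fy", "cx", "cy" (pixels), "position" and "rotation" of the camera in the world. Camera axes: x right, y down, z forward; pixel columns grow to the right and rows downward; lengths in m; the calibration is good to about 2 mm. A picture is of the moment at which its call begins. There is no depth.
- arm.sign_off(): hands the job in, once; it reports no verdict.
Trained networks look in a picture, given as the dict that the camera call returned (one of the last four; its "shot" number tells which), for a name from the list of things; names that differ only in an ending like _2 or _b are one class to them, and where a whole thing is asked for, a point or a joint stands for the part that bears it (a point fixed in the world has none). Each returns a list of dicts, best first, with "score" (0 to 1); they miss things now and then, are a little off and sometimes report something else, mostly with a low value. They report only what shows in the picture. A call takes as long as a camera call. They do not tell look-alikes from the thing itself.
- arm.search_frame(picture, query): "at" ([column, row] in pixels, amid what is visible of it).
- arm.trace(picture, query): "pixels" (400x640 bool, what is visible of it) and "at" ([column, row] in pixels, amid what is visible of it).
The state is a dict: "clock": time; "joints": joint angles; "dq": joint speeds; "joint_efforts": joint torques, N m; "position": TCP position; "ee_rot": TCP orientation; "force": force on the tool from outside, world axes, zero at the start; "ft_torque": the same for the moment, N m; "width": opening from 0.0 (shut) to 1.0 (fully open).
Only numpy, scipy, OpenCV 4.12 (cv2) and the standard library are available. Lean on these libraries where they do the work, as an engineer would, in place of code of your own. Each camera call takes 0.05 s, during which the arm holds its last target.

## Working session

There is one attempt and no reset: what is moved stays moved. The work goes in short steps, Python scripts to look and compute and a tool call to move; the robot and the scene stay as the last step left them, time stands still between calls to the robot, and variables do not carry over. Pictures are saved under pics/ and viewed, and the job is handed in when it is done.

Besides the shell and the picture viewer there is one more tool, called after ">>>" by a JSON object that holds its "fn" and its "kwargs". servo_tool: Moves the arm, as the interface text tells. Its arguments: {"type":"object","properties":{"plan":{"type":"array","items":{"type":"array"}},"grip":{"type":"number"},"squeeze":{"type":"number"}},"required":["plan"]}

```bash
mkdir -p pics; ls
python3 - <<'E'
from cell import arm
import cv2,numpy as np
print(arm.observe())
for n in("scene","top"):
    p=arm.get_image(n); cv2.imwrite(f"pics/{n}0.png",p["frame"])
    print(n,{k:v for k,v in p.items() if k!="frame"})
E
```

```text
pics
{'clock': 0.0, 'joints': array([-1.25662479,  0.43519518,  0.02498152,  1.57410344, -0.01159774,
        1.13398986, -0.07510278]), 'dq': array([-0.00057854,  0.00183733, -0.00176835,  0.00044885,  0.00036464,
       -0.00010763,  0.00061335]), 'joint_efforts': array([ 6.29176593e-04, -6.67850518e+01,  9.85582620e-01, -3.14453101e+01,
       -6.05643145e-02,  4.27024020e-02,  1.54083773e-04]), 'position': array([0.25285718, 0.5710069 , 0.22595989]), 'ee_rot': array([ 0.32575517,  1.54613097, -0.32818985]), 'force': array([0.45811755, 0.42914609, 0.00332597]), 'ft_torque': array([-0.02625315, -0.02522179, -0.0267999 ]), 'width': 0.9994135727578137}
scene {'fx': 403.1701470554854, 'fy': 403.1701470554854, 'cx': 321.12997642767556, 'cy': 199.1969613350659, 'position': array([ 1.33943254, -0.23919994,  0.82461571]), 'rotation': array([-1.90300439, -1.33161337,  0.63321159]), 'shot': 1}
top {'fx': 383.15038419011063, 'fy': 383.15038419011063, 'cx': 317.2412480514571, 'cy': 206.51739992415241, 'position': array([0.29472776, 0.07376536, 1.12217374]), 'rotation': array([-2.13582862,  2.13983279, -0.14324212]), 'shot': 2}
```

View pics/scene0.png

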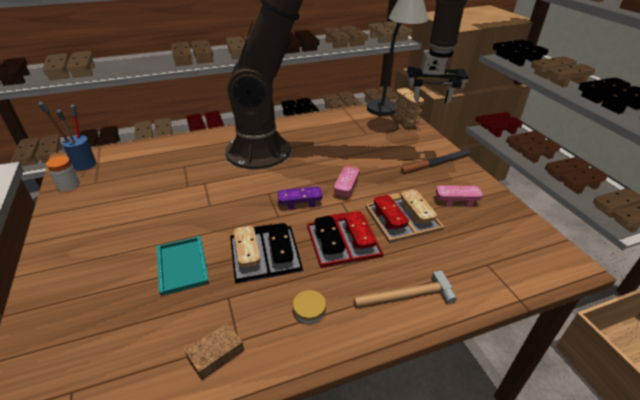

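View pics/top0.png

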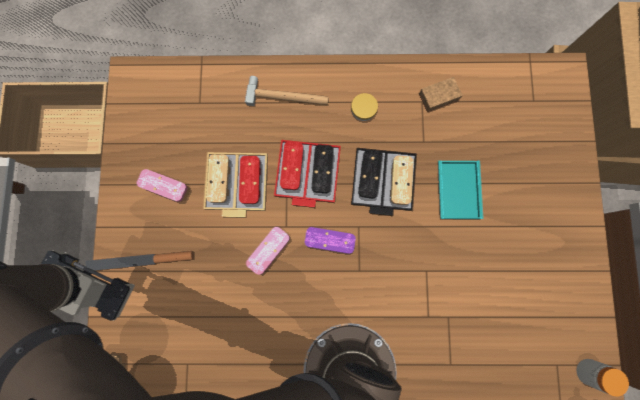

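```bash
cat > h.py <<'E'
import numpy as np,cv2
from scipy.spatial.transform import Rotation as R
def px2w(p,uv,z):
    uv=np.atleast_2d(np.asarray(uv,float))
    d=np.c_[(uv[:,0]-p["cx"])/p["fx"],(uv[:,1]-p["cy"])/p["fy"],np.ones(len(uv))]
    d=R.from_rotvec(p["rotation"]).apply(d); o=np.array(p["position"])
    return o+d*((z-o[2])/d[:,2])[:,None]
def w2px(p,X):
    c=R.from_rotvec(p["rotation"]).inv().apply(np.atleast_2d(X)-p["position"])
    return np.c_[c[:,0]/c[:,2]*p["fx"]+p["cx"],c[:,1]/c[:,2]*p["fy"]+p["cy"]]
E
python3 - <<'E'
from cell import arm
from h import *
p=arm.get_image("top")
c=p["frame"][130:230,195:495]
cv2.imwrite("pics/crop0.png",cv2.resize(c[:, :150],None,fx=5,fy=5,interpolation=cv2.INTER_CUBIC))
cv2.imwrite("pics/crop1.png",cv2.resize(c[:, 150:],None,fx=5,fy=5,interpolation=cv2.INTER_CUBIC))
for n in ["stray_natural_center","stray_black_center","stray_red_center","tray_natural","tray_black","tray_red","spare_tray"]:
    z=.047 if "stray" in n else .012
    for r in arm.trace(p,n)[:6]:
        m=r["pixels"]; pts=np.argwhere(m)[:,::-1]
        w=px2w(p,pts,z)[:,:2]; rect=cv2.minAreaRect((w*1000).astype(np.float32))
        print(n,round(r["score"],2),np.round(r["at"]),m.sum(),"rect mm",np.round(rect[0],1),np.round(rect[1],1),round(rect[2],1),"mean",np.round(w.mean(0)*1000,1))
E
```

```text
stray_natural_center 0.85 [400. 180.] 964 rect mm [ 532.5 -151.2] [ 61.1 141.6] 85.1 mean [ 531.3 -152.5]
stray_black_center 0.64 [321. 168.] 884 rect mm [567.5  72.6] [ 55.3 142.4] 87.6 mean [567.4  73.4]
stray_red_center 0.89 [332. 239.] 967 rect mm [361.4  52.3] [137.6  56.6] 80.5 mean [361.1  52.8]
stray_red_center 0.87 [269. 252.] 1034 rect mm [330.1 225.4] [ 64.2 138.9] 49.6 mean [329.9 228.3]
stray_red_center 0.64 [251. 177.] 932 rect mm [534.8 283.9] [138.9  60.4] 1.2 mean [534.6 283.4]
stray_red_center 0.62 [162. 185.] 910 rect mm [520.  536.3] [145.6  56.3] 68.7 mean [519.7 534.6]
tray_natural 0.72 [234. 190.] 1687 rect mm [529.1 330.3] [184.9 193.3] 88.8 mean [520.6 318.8]
tray_black 0.79 [384. 190.] 1535 rect mm [ 533.3 -107.3] [180.  193.8] 84.6 mean [525.2 -96. ]
tray_black 0.3 [372. 177.] 974 rect mm [559.  -68.1] [ 61.6 150.3] 80.4 mean [559.1 -68.5]
tray_red 0.8 [309. 183.] 1745 rect mm [559.1 119.1] [182.5 194.2] 83.4 mean [546.  117.7]
spare_tray 0.69 [464. 184.] 2400 rect mm [ 509.1 -329.8] [122.8 173.8] 89.4 mean [ 508.6 -330.2]
```

View pics/crop0.png

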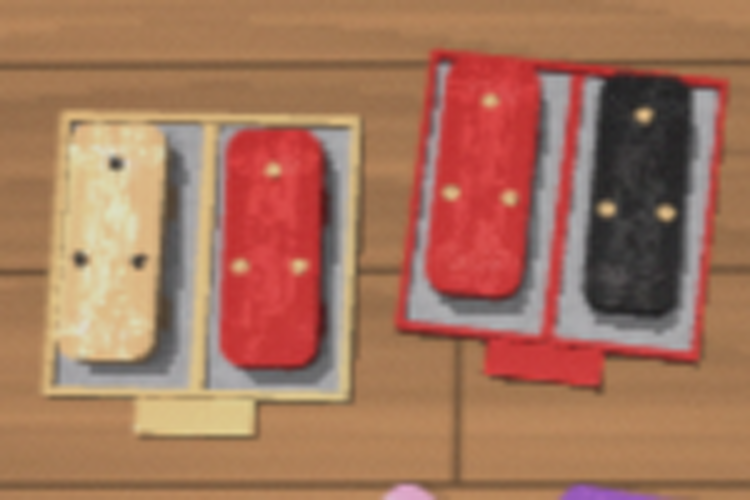

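View pics/crop1.png

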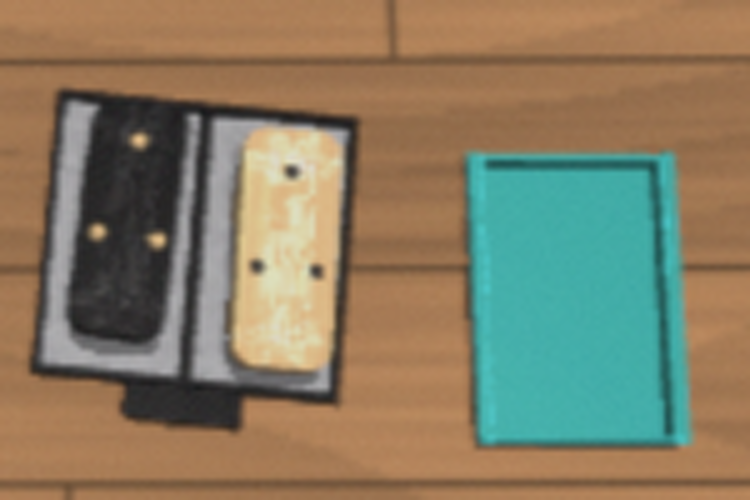

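```bash
cat > m.py <<'E'
from cell import arm
from h import *
from scipy.optimize import least_squares
def main():
    p=arm.get_image("top")
    f=lambda a,o:(np.array(a,float)+.5)/5-.5+np.array([195+o,130])
    T={"natural":(f([(62,113),(360,118),(350,400),(43,395)],0),.172,.18,.014),
    "red":(f([(433,50),(728,80),(699,360),(398,330)],0),.172,.18,.014),
    "black":(f([(60,90),(358,118),(338,404),(32,374)],150),.172,.18,.014),
    "spare":(f([(466,153),(676,152),(690,445),(478,445)],150),.172,.11,.016)}
    P={}
    for n,(uv,L,W,z) in T.items():
        loc=np.array([(L/2,W/2),(L/2,-W/2),(-L/2,-W/2),(-L/2,W/2)])
        def g(q):
            c,s=np.cos(q[2]),np.sin(q[2]);X=loc@np.array([[c,s],[-s,c]])+q[:2]
            return (w2px(p,np.c_[X,np.full(4,z)])-uv).ravel()
        r=least_squares(g,[.5,0,0],x_scale=[.1,.1,.1]);P[n]=r.x
        print(n,np.round(r.x[:2]*1000,1),"deg",round(np.degrees(r.x[2]),1),"res px",np.round(np.abs(r.fun).max(),2))
        if n!="spare":
            c,s=np.cos(r.x[2]),np.sin(r.x[2])
            for y in(.0445,-.0445): print("   half",y,np.round((r.x[:2]+[-s*y,c*y])*1000,1))
    H={"nat mate":([(115,163),(80,260),(139,261)],0,"natural"),"red stray":([(274,170),(239,266),(300,266)],0,"natural"),
    "red mate":([(490,100),(451,193),(509,198)],0,"red"),"black stray":([(644,115),(606,209),(667,213)],0,"red"),
    "black mate":([(139,140),(97,232),(157,241)],150,"black"),"nat stray":([(292,171),(257,266),(317,271)],150,"black")}
    for n,(a,o,t) in H.items():
        w=px2w(p,f(a,o),.048)[:,:2];m=(w[1]+w[2])/2;d=w[0]-m
        yaw=np.arctan2(d[1],d[0]);u=d/np.linalg.norm(d)
        print(n,"hole mid",np.round(m*1000,1),"toe hole",np.round(w[0]*1000,1),"yaw",round(np.degrees(yaw),1),"len",round(np.linalg.norm(d)*1000,1),"w",round(np.linalg.norm(w[1]-w[2])*1000,1))
main()
E
python3 m.py
python3 - <<'E'
from cell import arm
from h import *
print(R.from_rotvec(arm.observe()["ee_rot"]).as_matrix().round(3))
p=arm.get_image("top"); f=p["frame"]; hsv=cv2.cvtColor(f,cv2.COLOR_BGR2HSV)
from cell import arm
for n in ["mate_natural_center","mate_black_center","mate_red_center"]:
    for r in arm.trace(p,n)[:6]:
        pts=np.argwhere(r["pixels"])[:,::-1]; w=px2w(p,pts,.047)[:,:2]*1000
        rect=cv2.minAreaRect(w.astype(np.float32)); print(n,round(r["score"],2),np.round(r["at"]),np.round(rect[0]),np.round(rect[1]),w.mean(0).round(1))
E
```

```text
natural [538.6 332.4] deg -1.2 res px 0.28
   half 0.0445 [539.5 376.9]
   half -0.0445 [537.7 287.9]
red [568.9 118.6] deg -6.2 res px 0.36
   half 0.0445 [573.7 162.8]
   half -0.0445 [564.2  74.3]
black [ 542.8 -107.2] deg -6.0 res px 0.48
   half 0.0445 [547.5 -62.9]
   half -0.0445 [ 538.2 -151.4]
spare [ 510.2 -328. ] deg -0.6 res px 2.33
nat mate hole mid [528.  378.6] toe hole [585.6 377.6] yaw -1.0 len 57.7 w 34.1
red stray hole mid [524.4 286.3] toe hole [581.  285.2] yaw -1.2 len 56.6 w 35.1
red mate hole mid [565.4 165.8] toe hole [622.2 160.5] yaw -5.3 len 57.1 w 33.6
black stray hole mid [555.9  75.7] toe hole [612.8  71.2] yaw -4.5 len 57.1 w 35.1
black mate hole mid [540.3 -61.9] toe hole [597.2 -70. ] yaw -8.1 len 57.5 w 34.6
nat stray hole mid [ 521.3 -152.6] toe hole [ 578.4 -157.4] yaw -4.8 len 57.3 w 34.1
[[ 0.     0.405  0.914]
 [ 0.     0.914 -0.405]
 [-1.     0.     0.   ]]
mate_black_center 0.88 [371. 176.] [551. -64.] [ 55. 141.] [550.3 -63.6]
mate_red_center 0.75 [290. 166.] [576. 163.] [ 59. 142.] [575.7 163.5]
```

>>> {"fn": "servo_tool", "kwargs": {"plan": [[[27.9,-72.5,-6],[0,0,19]],[[27.9,-72.5,-6],[0,0,19]],[[27.9,-72.5,-6],[0,0,19]],[[27.9,-72.5,-6],[0,0,19]],[[27.9,-72.5,-6],[0,0,19]],[[27.9,-72.5,-6],[0,0,19]],[[27.9,-72.5,-6],[0,0,19]],[[27.9,-72.5,-6],[0,0,19]],[[27.9,-72.5,-6],[0,0,19]],[[27.9,-72.5,-6],[0,0,19]],[[27.9,-72.5,-6],[0,0,19]],[[27.9,-72.5,-6],[0,0,19]]], "grip": 0.72, "squeeze": 15}}

```text
clock: 1.95
position: [0.4685, 0.0113, 0.1808]
ee_rot: [0.067, 1.569, -0.066]
force: [0.2, 1.5, 0.0]
width: 0.72
```

>>> {"fn": "servo_tool", "kwargs": {"plan": [[[6.3,-16.5,-4],[0,0,0]],[[6.3,-16.5,-4],[0,0,0]],[[6.3,-16.5,-4],[0,0,0]],[[6.3,-16.5,-4],[0,0,0]],[[6.3,-16.5,-6],[0,0,0]],[[6.3,-16.5,-8],[0,0,0]],[[6.3,-16.5,-8],[0,0,0]]]}}

```text
clock: 2.65
position: [0.5299, -0.1535, 0.0987]
ee_rot: [0.068, 1.573, -0.066]
force: [-0.2, 0.2, -0.3]
width: 0.718
```

```bash
cat > look.py <<'E'
import sys
from cell import arm
from h import *
o=arm.observe(); Rm=R.from_rotvec(o["ee_rot"]).as_matrix()
print(o["clock"],o["position"].round(4),"yaw",np.degrees(np.arctan2(-Rm[0,1],Rm[1,1])).round(2),"tilt",Rm[:,0].round(3),"w",round(o["width"],3),"q",o["joints"].round(2),"F",o["force"].round(1))
a=[]
for n in("scene","top"):
    p=arm.get_image(n);f=p["frame"]
    c=f[150:300,140:460] if n=="scene" else f[120:240,190:500]
    a.append(cv2.resize(c,(760,int(760*c.shape[0]/c.shape[1])),interpolation=cv2.INTER_CUBIC)[:300])
cv2.imwrite(f"pics/{sys.argv[1]}.png",np.vstack(a))
E
python3 look.py l1
```

```text
2.65 [ 0.5299 -0.1535  0.0987] yaw -4.89 tilt [-0.003  0.001 -1.   ] w 0.718 q [-0.02  0.47  0.28  1.91 -0.18  0.79  1.84] F [-0.2  0.2 -0.3]
```

View pics/l1.png

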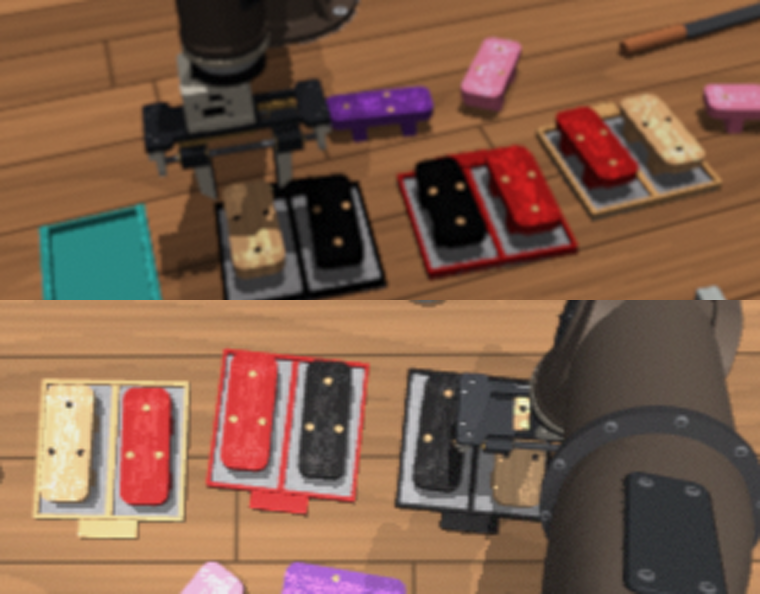

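>>> {"fn": "servo_tool", "kwargs": {"plan": [[[0.15,0,-2.5],[0,0,0]],[[0.15,0,-4],[0,0,0]],[[0.15,0,-5],[0,0,0]],[[0.15,0,-6],[0,0,0]],[[0.15,0,-7],[0,0,0]],[[0.15,0,-7.7],[0,0,0]],[[0.15,0,-7.7],[0,0,0]]]}}

```text
clock: 3.45
position: [0.5325, -0.1535, 0.0233]
ee_rot: [0.067, 1.57, -0.066]
force: [0.6, -0.3, 0.1]
width: 0.72
```

>>> {"fn": "servo_tool", "kwargs": {"plan": [[[0,0,0],[0,0,0]],[[0,0,0],[0,0,0]],[[0,0,0],[0,0,0]],[[0,0,0],[0,0,0]],[[0,0,0],[0,0,0]],[[0,0,0],[0,0,0]]], "grip": 0, "squeeze": 15}}

```text
clock: 4.05
position: [0.5327, -0.1535, 0.0236]
ee_rot: [0.067, 1.57, -0.066]
force: [-0.4, -0.2, 3.3]
width: 0.609
```

```bash
python3 look.py l2
```

```text
4.05 [ 0.5327 -0.1535  0.0236] yaw -4.86 tilt [-0.     0.001 -1.   ] w 0.609 q [ 0.01  0.58  0.24  1.96 -0.22  0.63  1.88] F [-0.4 -0.2  3.3]
```

View pics/l2.png

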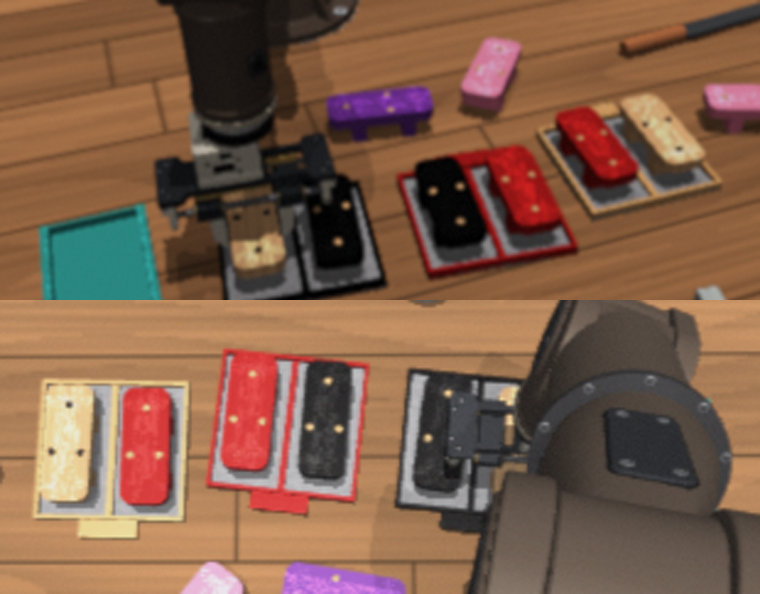

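>>> {"fn": "servo_tool", "kwargs": {"plan": [[[0,0,2],[0,0,0]],[[0,0,5],[0,0,0]],[[0,0,8],[0,0,0]],[[-1,-5,8.5],[0,0,2]],[[-2.2,-9,8.5],[0,0,4.4]],[[-2.2,-13,8.5],[0,0,4.4]],[[-2.2,-16.5,8.5],[0,0,4.4]],[[-2.2,-17.6,8.5],[0,0,4.4]],[[-2.2,-17.6,6],[0,0,4.4]],[[-2.2,-17.6,5],[0,0,4.4]],[[-2.2,-17.6,4],[0,0,4.4]],[[-2.2,-17.6,4],[0,0,4.4]]]}}

```text
clock: 5.35
position: [0.5101, -0.3281, 0.0622]
ee_rot: [0.007, 1.573, -0.004]
force: [-0.1, 0.1, -0.2]
width: 0.606
```

```bash
sed -i 's/150:300,140:460/170:320,140:460/' look.py; python3 look.py l3
```

```text
5.35 [ 0.5101 -0.3281  0.0622] yaw -0.39 tilt [-0.003  0.002 -1.   ] w 0.606 q [ 0.31  0.59  0.26  1.8  -0.2   0.78  2.23] F [-0.1  0.1 -0.2]
```

View pics/l3.png

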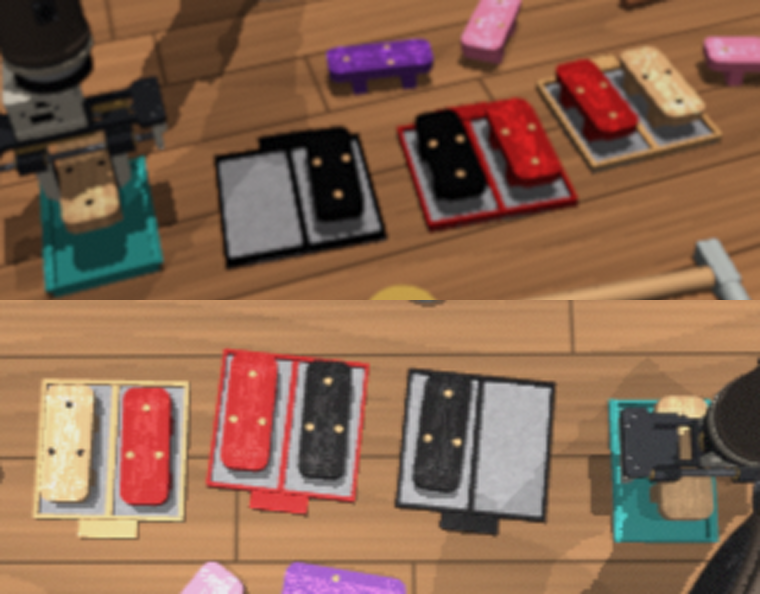

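Run:
```python
from cell import arm
from h import *
p=arm.get_image("top")
print(px2w(p,[(468.3,158.7),(468.3,332/2.452-300/2.452+190)],.0865), px2w(p,[(612/2.452+190,120+100/2.452),(716/2.452+190,120+100/2.452),(716/2.452+190,120+241/2.452),(612/2.452+190,120+241/2.452)],.016))
cv2.imwrite("pics/sp.png",cv2.resize(p["frame"][130:240,420:500],None,fx=6,fy=6,interpolation=cv2.INTER_CUBIC)[:600])
```

```text
[[ 0.58191929 -0.32980615  0.0865    ]
 [ 0.4576132  -0.32251349  0.0865    ]] [[ 0.59553044 -0.27246902  0.016     ]
 [ 0.59493798 -0.39715439  0.016     ]
 [ 0.42403798 -0.38623632  0.016     ]
 [ 0.42434345 -0.26430008  0.016     ]]
```

View pics/sp.png

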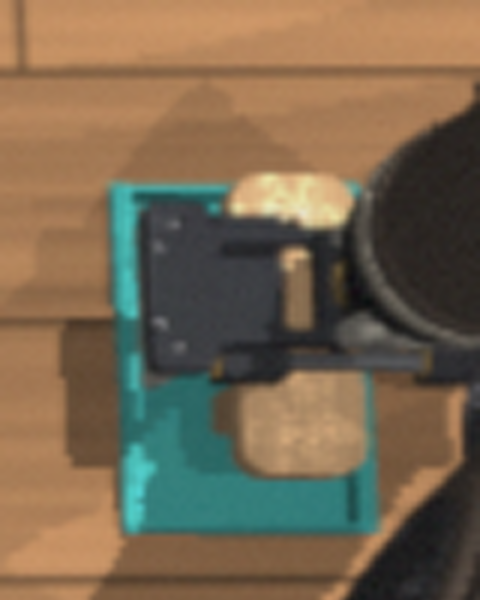

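>>> {"fn": "servo_tool", "kwargs": {"plan": [[[-0.2,0,-1.2],[0,0,-2.5]],[[-0.2,0,-2.2],[0,0,-2.5]],[[-0.2,0,-3.0],[0,0,-2.5]],[[-0.2,0,-3.5],[0,0,-2.5]],[[-0.2,0,-3.9],[0,0,-2.5]],[[-0.2,0,-3.9],[0,0,-2.5]],[[-0.2,0,-3.9],[0,0,-2.5]]]}}

```text
clock: 6.2
position: [0.5092, -0.3294, 0.0252]
ee_rot: [0.04, 1.57, -0.04]
force: [0.3, 0.0, -0.3]
width: 0.608
```

>>> {"fn": "servo_tool", "kwargs": {"plan": [[[0,0,-0.25],[0,0,0]],[[0,0,-0.35],[0,0,0]],[[0,0,-0.4],[0,0,0]],[[0,0,-0.4],[0,0,0]]]}}

```text
clock: 6.6
position: [0.5093, -0.3294, 0.0216]
ee_rot: [0.04, 1.57, -0.04]
force: [-1.8, 0.3, 4.6]
width: 0.607
```

>>> {"fn": "servo_tool", "kwargs": {"plan": [[[0,0,0],[0,0,0]],[[0,0,0],[0,0,0]],[[0,0,0.2],[0,0,0]],[[0,0,2],[0,0,0]],[[0,0,5],[0,0,0]],[[0,0,9],[0,0,0]],[[0.5,4,9],[0,0,0]]], "grip": 0.72}}

```text
clock: 7.3
position: [0.5155, -0.2971, 0.1171]
ee_rot: [0.041, 1.562, -0.052]
force: [1.5, 0.4, -0.1]
width: 0.722
```

>>> {"fn": "servo_tool", "kwargs": {"plan": [[[5.3,36.4,0],[0,0,-1.7]],[[5.3,36.4,0],[0,0,-1.7]],[[5.3,36.4,0],[0,0,-1.7]],[[5.3,36.4,0],[0,0,-1.7]],[[5.3,36.4,0],[0,0,-1.7]],[[5.3,36.4,0],[0,0,-1.7]],[[5.3,36.4,0],[0,0,-1.7]],[[5.3,36.4,0],[0,0,-1.7]],[[5.3,36.4,0],[0,0,-1.7]]]}}

```text
clock: 8.2
position: [0.5686, 0.0699, 0.117]
ee_rot: [0.061, 1.561, -0.071]
force: [-0.8, 0.2, 0.2]
width: 0.718
```

```bash
python3 look.py l4
```

```text
8.2 [0.5686 0.0699 0.117 ] yaw -4.82 tilt [ 0.008 -0.007 -1.   ] w 0.718 q [-0.42  0.47  0.28  1.85 -0.16  0.83  1.42] F [-0.8  0.2  0.2]
```

View pics/l4.png

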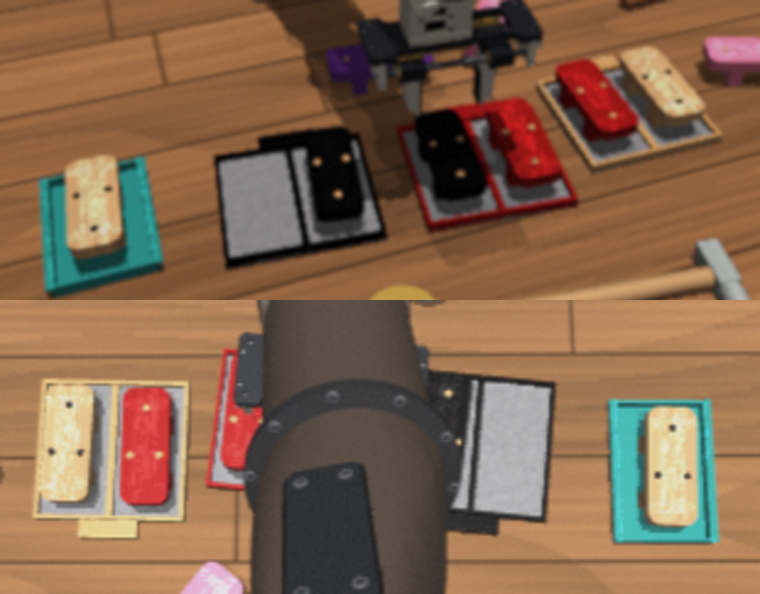

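>>> {"fn": "servo_tool", "kwargs": {"plan": [[[-0.15,0.5,-1],[0.4,0.5,0.2]],[[-0.15,0.5,-3],[0.4,0.5,0.2]],[[-0.15,0.5,-4],[0.4,0.5,0.2]],[[-0.15,0.5,-5],[0.4,0.5,0.2]],[[-0.15,0.5,-6.5],[0.4,0.5,0.2]],[[-0.15,0.5,-8],[0.4,0.5,0.2]],[[-0.15,0.5,-9],[0.4,0.5,0.2]],[[-0.15,0.5,-9.5],[0.4,0.5,0.2]],[[-0.15,0.5,-9.5],[0.4,0.5,0.2]]]}}

```text
clock: 9.2
position: [0.5665, 0.07, 0.0215]
ee_rot: [0.066, 1.571, -0.07]
force: [-0.2, -0.3, 0.6]
width: 0.721
```

>>> {"fn": "servo_tool", "kwargs": {"plan": [[[0,0,0],[0,0,0]],[[0,0,0],[0,0,0]],[[0,0,0],[0,0,0]],[[0,0,0],[0,0,0]],[[0,0,0],[0,0,0]]], "grip": 0}}

```text
clock: 9.7
position: [0.5669, 0.0701, 0.022]
ee_rot: [0.066, 1.57, -0.07]
force: [-0.8, 0.3, 4.8]
width: 0.604
```

```bash
python3 look.py l5
```

```text
9.7 [0.5669 0.0701 0.022 ] yaw -4.97 tilt [-0.001 -0.002 -1.   ] w 0.604 q [-0.38  0.6   0.23  1.92 -0.21  0.65  1.46] F [-0.8  0.3  4.8]
```

View pics/l5.png

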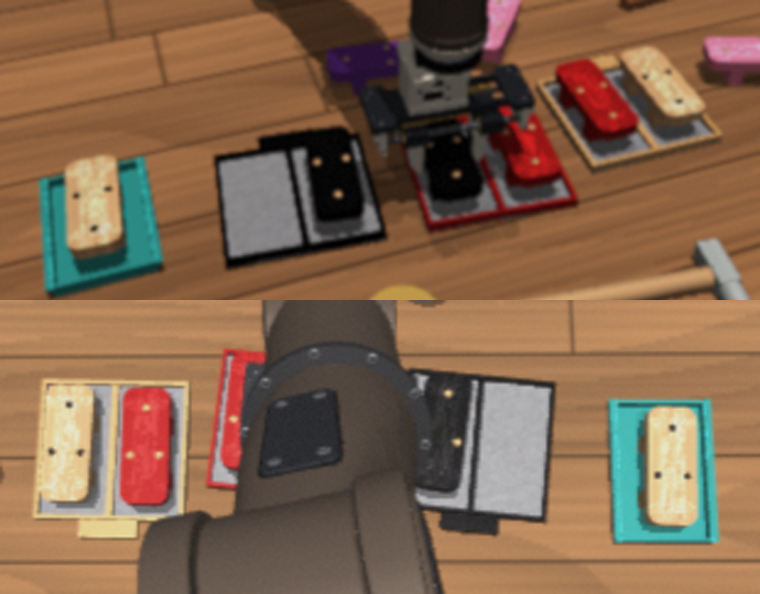

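>>> {"fn": "servo_tool", "kwargs": {"plan": [[[0,0,2],[0,0,0]],[[0,0,5],[0,0,0]],[[0,0,8],[0,0,0]],[[-0.5,-4,9],[0,0,-1]],[[-1,-8.5,9],[0,0,-1]],[[-2,-13,9],[0,0,-1]],[[-2.8,-17.5,9],[0,0,-1]],[[-2.8,-20.5,9],[0,0,-1]],[[-2.8,-22.1,9],[0,0,-1]],[[-2.8,-22.1,7],[0,0,-1]],[[-2.8,-22.1,6],[0,0,-1]],[[-2.8,-22.1,6],[0,0,-1]]]}}

```text
clock: 11.0
position: [0.5379, -0.1493, 0.0804]
ee_rot: [0.08, 1.574, -0.081]
force: [0.3, 0.5, -0.3]
width: 0.611
```

```bash
python3 look.py l6
```

```text
11.0 [ 0.5379 -0.1493  0.0804] yaw -5.88 tilt [-0.004 -0.001 -1.   ] w 0.611 q [-0.03  0.5   0.28  1.91 -0.19  0.76  1.83] F [ 0.3  0.5 -0.3]
```

View pics/l6.png

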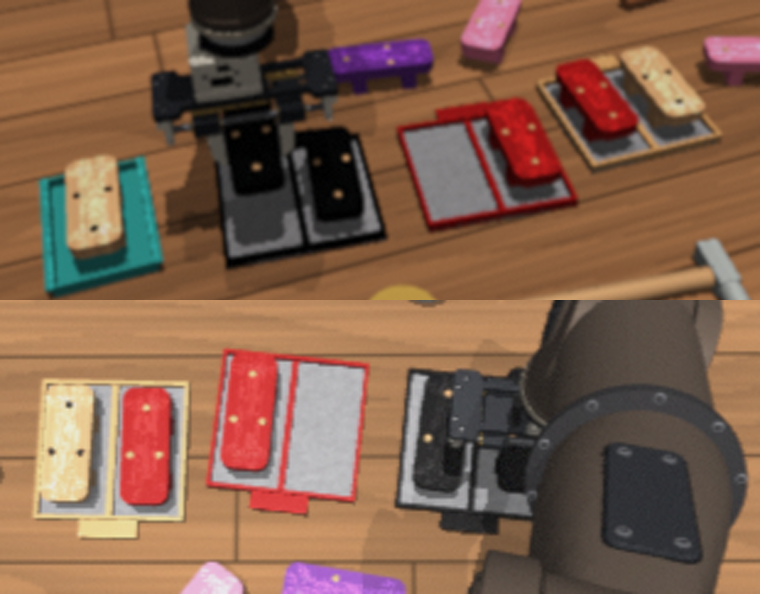

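>>> {"fn": "servo_tool", "kwargs": {"plan": [[[0.1,-0.3,-1.2],[0,0,0]],[[0.1,-0.3,-2.5],[0,0,0]],[[0.1,-0.3,-3.5],[0,0,0]],[[0.1,-0.3,-4.3],[0,0,0]],[[0.1,-0.3,-5],[0,0,0]],[[0.1,-0.3,-5.4],[0,0,0]],[[0.1,-0.3,-5.7],[0,0,0]],[[0.1,-0.3,-5.7],[0,0,0]]]}}

```text
clock: 11.9
position: [0.5399, -0.1528, 0.0246]
ee_rot: [0.079, 1.571, -0.082]
force: [0.6, -0.1, -0.6]
width: 0.608
```

>>> {"fn": "servo_tool", "kwargs": {"plan": [[[-0.1,0,-0.2],[0,0,0]],[[-0.1,0,-0.3],[0,0,0]],[[-0.1,0,-0.35],[0,0,0]],[[-0.1,0,-0.35],[0,0,0]]]}}

```text
clock: 12.3
position: [0.5389, -0.1528, 0.0219]
ee_rot: [0.079, 1.571, -0.082]
force: [-2.8, 0.5, 8.1]
width: 0.609
```

>>> {"fn": "servo_tool", "kwargs": {"plan": [[[0,0,0.1],[0,0,0]],[[0,0,0.1],[0,0,0]],[[0,0,0.3],[0,0,0]],[[0,0,2],[0,0,0]],[[0,0,5],[0,0,0]],[[0,0,9],[0,0,0]],[[0,0,9.5],[0,0,0]]], "grip": 0.72}}

```text
clock: 13.0
position: [0.5414, -0.1537, 0.1211]
ee_rot: [0.079, 1.564, -0.083]
force: [1.0, -0.1, 0.9]
width: 0.72
```

>>> {"fn": "servo_tool", "kwargs": {"plan": [[[-0.4,44,0],[0,0,4.7]],[[-0.4,44,0],[0,0,4.7]],[[-0.4,44,0],[0,0,4.7]],[[-0.4,44,0],[0,0,4.7]],[[-0.4,44,0],[0,0,4.7]],[[-0.4,44,0],[0,0,4.7]],[[-0.4,44,0],[0,0,4.7]],[[-0.4,44,0],[0,0,4.7]],[[-0.4,44,0],[0,0,4.7]],[[-0.4,44,0],[0,0,4.7]],[[-0.4,44,0],[0,0,4.7]]]}}

```text
clock: 14.1
position: [0.5367, 0.2872, 0.1204]
ee_rot: [0.012, 1.566, -0.017]
force: [-0.8, -0.3, -0.1]
width: 0.721
```

```bash
python3 look.py l7
```

```text
14.1 [0.5367 0.2872 0.1204] yaw -1.06 tilt [ 0.004 -0.003 -1.   ] w 0.721 q [-0.74  0.51  0.23  1.75 -0.14  0.89  1.1 ] F [-0.8 -0.3 -0.1]
```

View pics/l7.png

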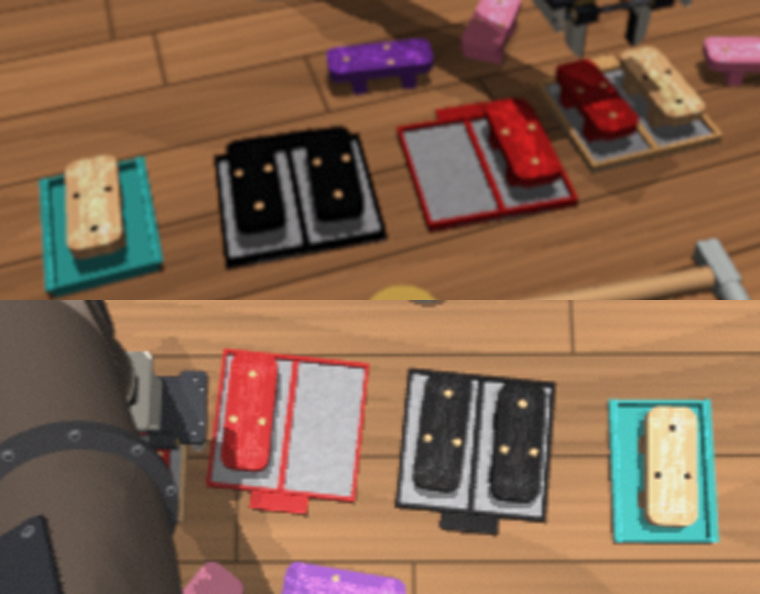

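>>> {"fn": "servo_tool", "kwargs": {"plan": [[[-0.1,-0.1,-1],[0.2,0.2,0]],[[-0.1,-0.1,-3],[0.2,0.2,0]],[[-0.1,-0.1,-4],[0.2,0.2,0]],[[-0.1,-0.1,-5],[0.2,0.2,0]],[[-0.1,-0.1,-6.5],[0.2,0.2,0]],[[-0.1,-0.1,-8],[0.2,0.2,0]],[[-0.1,-0.1,-9],[0.2,0.2,0]],[[-0.1,-0.1,-9.8],[0.2,0.2,0]],[[-0.1,-0.1,-9.8],[0.2,0.2,0]]]}}

```text
clock: 15.1
position: [0.5358, 0.2834, 0.0215]
ee_rot: [0.017, 1.571, -0.018]
force: [-0.2, 0.2, 0.5]
width: 0.721
```

>>> {"fn": "servo_tool", "kwargs": {"plan": [[[0,0,0],[0,0,0]],[[0,0,0],[0,0,0]],[[0,0,0],[0,0,0]],[[0,0,0],[0,0,0]],[[0,0,0],[0,0,0]]], "grip": 0}}

```text
clock: 15.6
position: [0.536, 0.2834, 0.0218]
ee_rot: [0.017, 1.571, -0.018]
force: [0.0, -0.1, 1.2]
width: 0.607
```

>>> {"fn": "servo_tool", "kwargs": {"plan": [[[0,0,2],[0,0,0]],[[0,0,5],[0,0,0]],[[0,0,8],[0,0,0]],[[0.5,-3,9.5],[0,0,-2]],[[1,-7.5,9.5],[0,0,-4.9]],[[2,-12,9.5],[0,0,-4.9]],[[2.9,-16.5,9.5],[0,0,-4.9]],[[2.9,-20,9.5],[0,0,-4.9]],[[2.9,-20.9,9.5],[0,0,-4.9]],[[2.9,-20.9,7.5],[0,0,-4.9]],[[2.9,-20.9,6],[0,0,-4.9]],[[2.9,-20.9,6],[0,0,-4.9]]]}}

```text
clock: 16.8
position: [0.5635, 0.0748, 0.0802]
ee_rot: [0.083, 1.572, -0.085]
force: [-0.3, 0.2, -0.8]
width: 0.606
```

```bash
python3 look.py l8
```

```text
16.8 [0.5635 0.0748 0.0802] yaw -6.15 tilt [-0.003 -0.001 -1.   ] w 0.606 q [-0.41  0.51  0.26  1.89 -0.18  0.77  1.41] F [-0.3  0.2 -0.8]
```

View pics/l8.png

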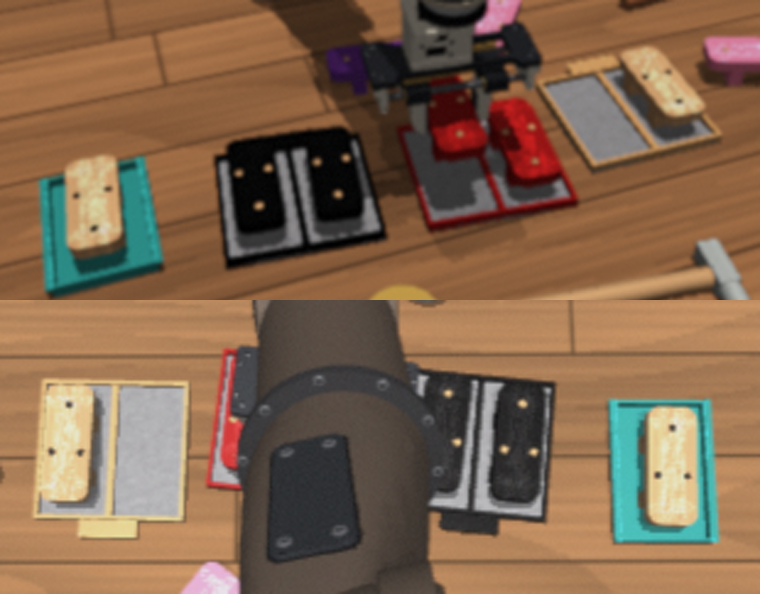

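>>> {"fn": "servo_tool", "kwargs": {"plan": [[[0.1,-0.1,-1.2],[0,0,0]],[[0.1,-0.1,-2.5],[0,0,0]],[[0.1,-0.1,-3.5],[0,0,0]],[[0.1,-0.1,-4.3],[0,0,0]],[[0.1,-0.1,-5],[0,0,0]],[[0.1,-0.1,-5.4],[0,0,0]],[[0.1,-0.1,-5.7],[0,0,0]],[[0.1,-0.1,-5.7],[0,0,0]]]}}

```text
clock: 17.7
position: [0.5658, 0.0739, 0.0247]
ee_rot: [0.084, 1.57, -0.085]
force: [0.7, 0.5, -1.1]
width: 0.608
```

>>> {"fn": "servo_tool", "kwargs": {"plan": [[[-0.1,0,-0.1],[0,0,0]],[[-0.1,0,-0.2],[0,0,0]],[[-0.1,0,-0.25],[0,0,0]],[[-0.1,0,-0.25],[0,0,0]]]}}

```text
clock: 18.1
position: [0.5648, 0.0739, 0.0223]
ee_rot: [0.084, 1.57, -0.085]
force: [0.0, 0.4, -0.9]
width: 0.61
```

>>> {"fn": "servo_tool", "kwargs": {"plan": [[[0,0,-0.1],[0,0,0]],[[0,0,-0.15],[0,0,0]],[[0,0,-0.15],[0,0,0]]]}}

```text
clock: 18.4
position: [0.5651, 0.0741, 0.0216]
ee_rot: [0.084, 1.569, -0.084]
force: [-3.5, -0.3, 8.9]
width: 0.607
```

>>> {"fn": "servo_tool", "kwargs": {"plan": [[[0,0,0.1],[0,0,0]],[[0,0,0.1],[0,0,0]],[[0,0,0.3],[0,0,0]],[[0,0,2],[0,0,0]],[[0,0,5],[0,0,0]],[[0,0,9],[0,0,0]],[[0,0,9.5],[0,0,0]]], "grip": 0.72}}

```text
clock: 19.1
position: [0.5677, 0.0742, 0.1209]
ee_rot: [0.085, 1.563, -0.083]
force: [0.4, -0.4, -0.1]
width: 0.724
```

>>> {"fn": "servo_tool", "kwargs": {"plan": [[[-5.8,-40.3,0],[0,0,3.2]],[[-5.8,-40.3,0],[0,0,3.2]],[[-5.8,-40.3,0],[0,0,3.2]],[[-5.8,-40.3,0],[0,0,3.2]],[[-5.8,-40.3,0],[0,0,3.2]],[[-5.8,-40.3,0],[0,0,3.2]],[[-5.8,-40.3,0],[0,0,3.2]],[[-5.8,-40.3,0],[0,0,3.2]],[[-5.8,-40.3,0],[0,0,3.2]],[[-5.8,-40.3,0],[0,0,3.2]],[[-5.8,-40.3,0],[0,0,3.2]]]}}

```text
clock: 20.2
position: [0.51, -0.3271, 0.1203]
ee_rot: [0.042, 1.565, -0.037]
force: [-0.2, 0.5, 0.7]
width: 0.717
```

```bash
python3 look.py l9
```

```text
20.2 [ 0.51   -0.3271  0.1203] yaw -2.89 tilt [ 0.006  0.003 -1.   ] w 0.717 q [ 0.28  0.51  0.3   1.77 -0.19  0.89  2.18] F [-0.2  0.5  0.7]
```

View pics/l9.png

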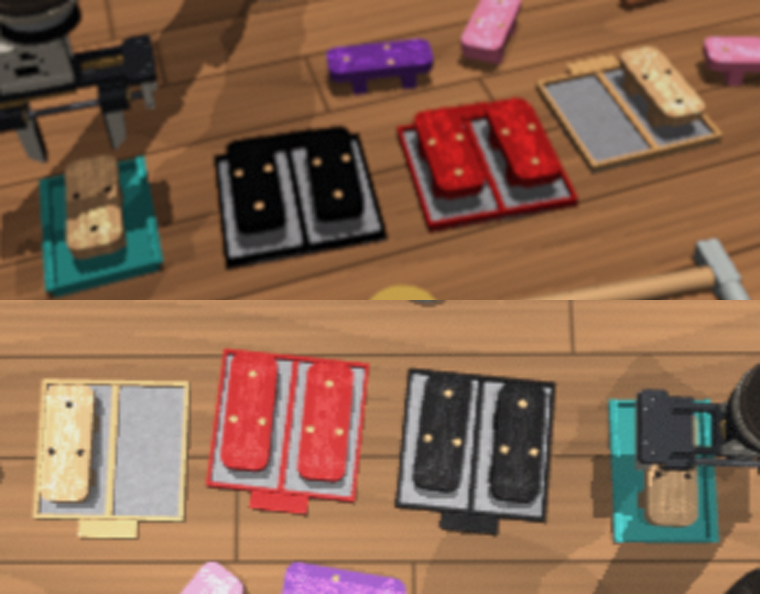

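Both pairs look good. Natural next.

>>> {"fn": "servo_tool", "kwargs": {"plan": [[[-0.1,-0.2,-1],[-0.2,0.3,0]],[[-0.1,-0.2,-3],[-0.2,0.3,0]],[[-0.1,-0.2,-4],[-0.2,0.3,0]],[[-0.1,-0.2,-5],[-0.2,0.3,0]],[[-0.1,-0.2,-6.5],[-0.2,0.3,0]],[[-0.1,-0.2,-8],[-0.2,0.3,0]],[[-0.1,-0.2,-9],[-0.2,0.3,0]],[[-0.1,-0.2,-9.8],[-0.2,0.3,0]],[[-0.1,-0.2,-9.8],[-0.2,0.3,0]]]}}

```text
clock: 21.2
position: [0.5088, -0.3281, 0.0213]
ee_rot: [0.039, 1.571, -0.038]
force: [-0.1, -0.3, -0.2]
width: 0.72
```

>>> {"fn": "servo_tool", "kwargs": {"plan": [[[0,0,0],[0,0,0]],[[0,0,0],[0,0,0]],[[0,0,0],[0,0,0]],[[0,0,0],[0,0,0]],[[0,0,0],[0,0,0]]], "grip": 0}}

```text
clock: 21.7
position: [0.509, -0.3281, 0.0216]
ee_rot: [0.038, 1.571, -0.038]
force: [-0.1, -0.1, 0.6]
width: 0.611
```

>>> {"fn": "servo_tool", "kwargs": {"plan": [[[0,0,2],[0,0,0]],[[0,0,5],[0,0,0]],[[0,0,8],[0,0,0]],[[0.2,4,9.5],[0,0,0.5]],[[0.4,8,9.5],[0,0,1]],[[0.7,12.5,9.5],[0,0,1.6]],[[1,17,9.5],[0,0,1.6]],[[1.3,21.5,9.5],[0,0,1.6]],[[1.5,26,9.5],[0,0,1.6]],[[1.7,30.5,9.5],[0,0,1.6]],[[1.9,34.5,9.5],[0,0,1.6]],[[2,37,9.5],[0,0,1.6]]]}}

```text
clock: 22.9
position: [0.5288, 0.0458, 0.1167]
ee_rot: [0.015, 1.571, -0.012]
force: [0.5, -0.9, -0.1]
width: 0.608
```

```bash
python3 look.py l10
```

```text
22.9 [0.5288 0.0458 0.1167] yaw -0.98 tilt [-0.     0.002 -1.   ] w 0.608 q [-0.38  0.41  0.25  1.95 -0.14  0.8   1.51] F [ 0.5 -0.9 -0.1]
```

>>> {"fn": "servo_tool", "kwargs": {"plan": [[[0.2,4.5,0],[0,0,0]],[[0.4,9,0],[0,0,0]],[[0.6,13.5,0],[0,0,0]],[[0.8,18,0],[0,0,0]],[[0.9,22,0],[0,0,0]],[[0.9,24.2,0],[0,0,0]],[[0.9,24.2,0],[0,0,0]],[[0.9,24.2,-2],[0,0,0]],[[0.9,24.2,-3.5],[0,0,0]],[[0.9,24.2,-3.5],[0,0,0]]]}}

```text
clock: 24.0
position: [0.5371, 0.2863, 0.0799]
ee_rot: [0.012, 1.574, -0.013]
force: [-0.4, 0.1, -1.0]
width: 0.606
```

```bash
python3 look.py l11
```

```text
24.0 [0.5371 0.2863 0.0799] yaw -0.91 tilt [-0.003 -0.001 -1.   ] w 0.606 q [-0.72  0.57  0.21  1.78 -0.16  0.81  1.12] F [-0.4  0.1 -1. ]
```

View pics/l11.png

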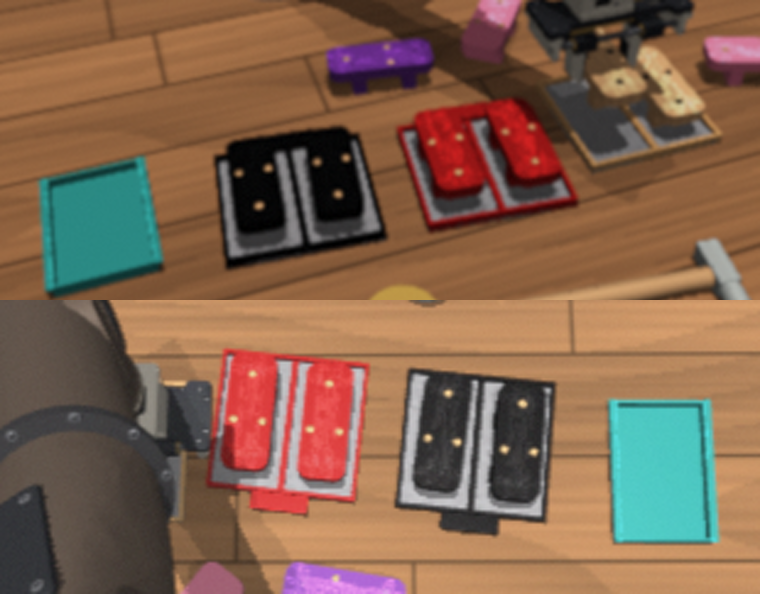

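>>> {"fn": "servo_tool", "kwargs": {"plan": [[[0.1,0,-1.2],[0,0,-0.3]],[[0.1,0,-2.5],[0,0,-0.3]],[[0.1,0,-3.5],[0,0,-0.3]],[[0.1,0,-4.3],[0,0,-0.3]],[[0.1,0,-5],[0,0,-0.3]],[[0.1,0,-5.4],[0,0,-0.3]],[[0.1,0,-5.6],[0,0,-0.3]],[[0.1,0,-5.6],[0,0,-0.3]]]}}

```text
clock: 24.9
position: [0.5393, 0.2875, 0.0257]
ee_rot: [0.017, 1.571, -0.015]
force: [1.0, 0.0, -0.3]
width: 0.608
```

>>> {"fn": "servo_tool", "kwargs": {"plan": [[[-0.1,0,-0.1],[0,0,0]],[[-0.1,0,-0.2],[0,0,0]],[[-0.1,0,-0.25],[0,0,0]],[[-0.1,0,-0.25],[0,0,0]]]}}

```text
clock: 25.3
position: [0.5384, 0.2876, 0.0236]
ee_rot: [0.018, 1.571, -0.015]
force: [-0.9, -1.3, 2.2]
width: 0.61
```

>>> {"fn": "servo_tool", "kwargs": {"plan": [[[0,0,-0.1],[0,0,0]],[[0,0,-0.15],[0,0,0]],[[0,0,-0.15],[0,0,0]]]}}

```text
clock: 25.6
position: [0.5384, 0.2876, 0.0235]
ee_rot: [0.018, 1.571, -0.015]
force: [-4.7, -3.0, 17.2]
width: 0.61
```

>>> {"fn": "servo_tool", "kwargs": {"plan": [[[0,0,0.1],[0,0,0]],[[0,0,0.1],[0,0,0]],[[0,0,0.3],[0,0,0]],[[0,0,2],[0,0,0]],[[0,0,5],[0,0,0]],[[0,0,9],[0,0,0]],[[0,0,14],[0,0,0]],[[-4,4,17],[0,0,0]],[[-8,8,18],[0,0,0]],[[-12,12,18],[0,0,0]],[[-15,16,18],[0,0,0]],[[-18,20,18],[0,0,0]]], "grip": 0.72}}

```text
clock: 26.8
position: [0.3734, 0.4677, 0.2038]
ee_rot: [0.019, 1.57, -0.014]
force: [2.0, 0.8, 0.2]
width: 0.717
```

>>> {"fn": "servo_tool", "kwargs": {"plan": [[[-4,6,0],[0,0,-8]],[[-8,9,0],[0,0,-16]],[[-8,9,0],[0,0,-16]],[[-8,9,0],[0,0,-16]]]}}

```text
clock: 27.2
position: [0.2882, 0.5611, 0.2031]
ee_rot: [0.232, 1.56, -0.228]
force: [-1.0, -0.5, 0.3]
width: 0.722
```

```bash
python3 look.py l12
python3 - <<'E'
from cell import arm
from h import *
p=arm.get_image("top")
c=p["frame"][130:230,195:495]
cv2.imwrite("pics/e0.png",cv2.resize(c[:, :150],None,fx=5,fy=5,interpolation=cv2.INTER_CUBIC))
cv2.imwrite("pics/e1.png",cv2.resize(c[:, 150:],None,fx=5,fy=5,interpolation=cv2.INTER_CUBIC))
E
```

```text
27.2 [0.2882 0.5611 0.2031] yaw -16.78 tilt [-0.001  0.003 -1.   ] w 0.722 q [-1.34  0.46  0.24  1.6  -0.12  1.08  0.21] F [-1.  -0.5  0.3]
```

View pics/l12.png

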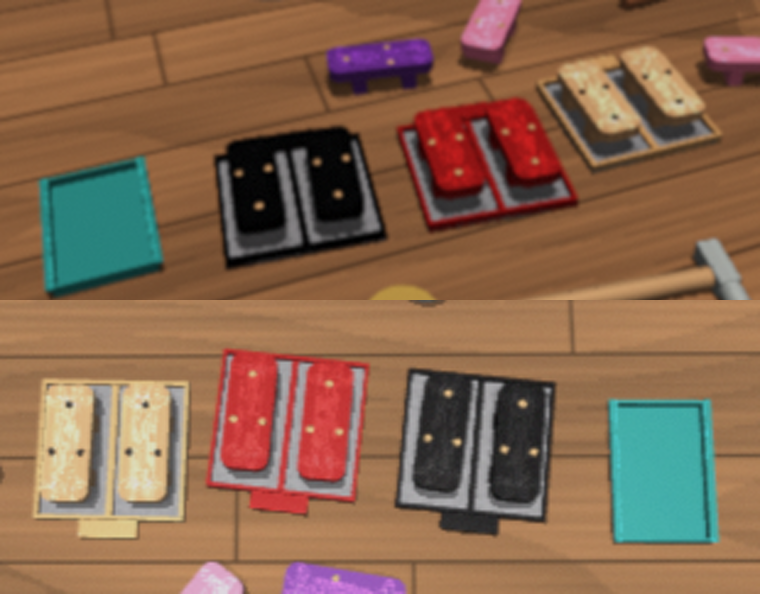

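View pics/e0.png

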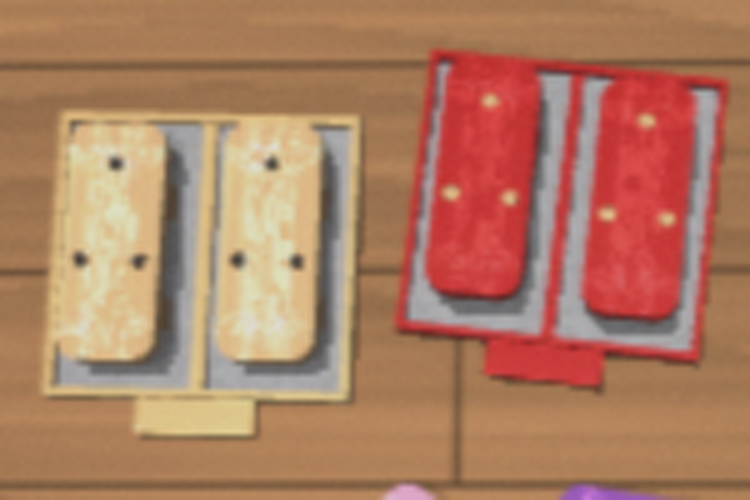

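View pics/e1.png

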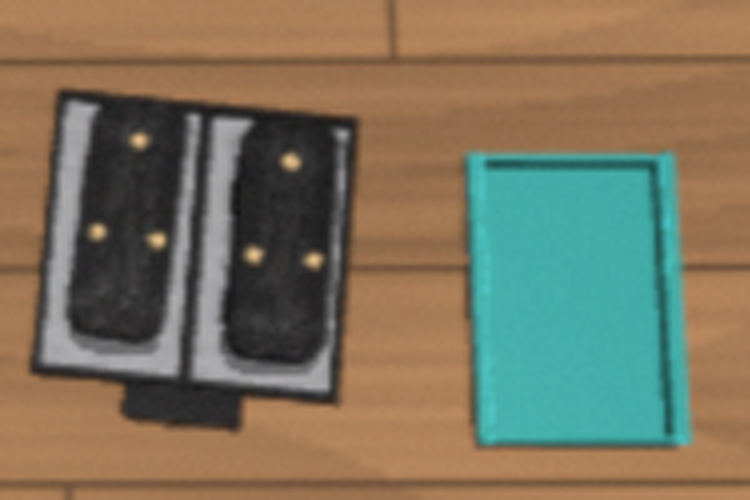

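Measure stray centres from the final holes (same centre offset, about 10.5 mm ahead of the hole pair) in each tray's frame.

Run:
```python
from cell import arm
from h import *
p=arm.get_image("top")
f=lambda a,o:(np.array(a,float)+.5)/5-.5+np.array([195+o,130])
T={"nat":(538.6,332.4,-1.2),"red":(568.9,118.6,-6.2),"black":(542.8,-107.2,-6.0)}
H={"nat":([(272,163),(238,260),(297,261)],0),"red":([(646,121),(606,214),(668,219)],0),"black":([(290,161),(254,255),(314,261)],150)}
for n,(a,o) in H.items():
  for z in(.048,):
    w=px2w(p,f(a,o),z)[:,:2]*1000;m=(w[1]+w[2])/2;d=w[0]-m;u=d/np.linalg.norm(d)
    c=m+10.5*u;t=T[n];th=np.radians(t[2]);q=c-t[:2]
    print(n,"c",c.round(1),"local",round(q[0]*np.cos(th)+q[1]*np.sin(th),1),round(-q[0]*np.sin(th)+q[1]*np.cos(th),1),"yaw err",round(np.degrees(np.arctan2(d[1],d[0]))-t[2],1))
for n in["stray_natural_center","stray_black_center","stray_red_center"]:
    for r in arm.trace(p,n):
        w=px2w(p,np.argwhere(r["pixels"])[:,::-1],.047)[:,:2]*1000
        print(n,round(r["score"],2),w.mean(0).round(1))
```

```text
nat c [538.1 287.4] local 0.5 -45.0 yaw err 0.1
red c [563.1  74.4] local -1.0 -44.5 yaw err 0.8
black c [ 537.8 -152.1] local -0.2 -45.1 yaw err 0.6
stray_natural_center 0.73 [538.4 286.1]
stray_black_center 0.85 [ 537.5 -151.1]
stray_red_center 0.81 [562.6  73.8]
stray_red_center 0.76 [331.7 228. ]
stray_red_center 0.61 [361.1  52.9]
stray_red_center 0.58 [519.5 535.9]
```

All within about 1 mm; mates are at the same pixels as at the start. Handing in.

Run:
```python
from cell import arm
print(arm.sign_off())
```

```text
the job is handed in; nothing more can be done
None
```

All three strays now lie beside their mates in the trays of their own colour, and the job is handed in. I set the natural blank aside in the teal tray. Then I moved black to the black tray, red to the red tray, and finally natural to the natural tray. I lowered each one until the wrist force showed contact before letting go.

Last checks from the top camera, in each tray's own frame, with halves centred at x = 0, y = -44.5:

| Stray | x (mm) | y (mm) | Angle off tray (deg) |
|---|---|---|---|
| natural | +0.5 | -45.0 | 0.1 |
| red | -1.0 | -44.5 | 0.8 |
| black | -0.2 | -45.1 | 0.6 |

- **Toes and mates:** all toes point to the far end, the mates show no movement in the pictures, and the arm is clear of everything. The clock read about 27 s of the 93 s allowed.
- **Not measured:** I judged flatness only by eye in the pictures.
- **Disagreement:** when I gripped the black and red strays in their first trays, the arm read about 5 mm and 3 mm off the camera estimate sideways. The final camera check showed no such offset.
- **Contact force:** setting the natural blank down pushed up to 17 N on the wrist, well under the limit.

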